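# Plug the bleed neck, then hold the inspection flap at its set angle

### The job

The dust-extraction box on the bench is ready for a draught reading. First close its bleed neck: set the orange tapered stopper fully home in the steel neck, upright, with its flange resting on the rim. Then lift the hinged grey flap by its black bar until the blue needle beside the scale points along the red set pointer, and finish holding the flap there in the gripper: it falls shut if let go, so do not release it, do not prop it with anything, do not shift the red pointer, and leave the other things on the bench where they are.

Things in the scene. Friction and masses are not known exactly. Their poses are not given: they have to be found in the camera images.
- test_box: Green sheet-metal box fixed to the bench, 200 mm (its x) by 350 mm (its y) by 84 mm high; an open white scale quadrant with black ticks (radius 195 mm about the hinge axis, reaching 260 mm above the bench) stands at its back (+x) end, and a short hose spigot sticks 25 mm out of its back. Origin: centre of its underside on the bench; z up, x away from the robot at yaw 0, y to the left.
- neck_mouth (a point): Centre of the open mouth of the round steel bleed neck on the right-hand part of the box top, 116 mm above the bench: bore 33 mm in diameter and 32 mm deep, outside 43 mm in diameter. Axes as the box.
- hinge (a point): Middle of the flap's hinge axis, 86 mm above the bench. The axis runs along the box's x. Axes as the box.
- flap: Hinged grey flap in the box top, 156 x 160 x 5 mm, 0.35 to 0.7 kg, shut (flat) at first; free hinge, falls shut if let go. Origin on the hinge axis (at point hinge); its -y runs from the hinge to the free edge; shut, its axes equal the box's. It opens by turning about the box's -x, up to 1.4 rad. A blue needle 161 mm long with a crossbar turns with it behind the quadrant, along its -y.
- flap_handle (a point): Middle of the flap's round black handle bar, 12 mm in diameter, 104 mm long, running along x of the flap and parallel to the hinge, carried on two 8 mm posts 90 mm apart near the free edge. The bar's centre lies 140 mm from the hinge along the flap and 46 mm above it, 8 mm along x from its middle (43 mm above the flap's surface); axes as the flap.
- set_pointer: Red set pointer, 200 mm long, with a crossbar at its tip, on the same axis beside the white quadrant at the box's back end, stiff, set 0.40 to 0.85 rad above level. Origin on the hinge axis; its own -y runs out along the pointer: the flap is at the mark when its -y axis is parallel to this one.
- pointer_tip (a point): Outer tip of the red set pointer.
- stopper: Loose orange tapered stopper, 0.056 to 0.112 kg, 64 mm high, standing on its small end on the bench to the left or right of the box. From below: taper 26 mm high, 20 mm in diameter at the foot and 29 mm at its top; flange 38 mm in diameter and 6 mm thick; round grip knob 22 mm in diameter and 32 mm high. Origin: centre of the foot; z up.
- stopper_flange (a point): Centre of the flange's underside, 26 mm above the stopper's foot; it comes to lie at the neck's mouth when the stopper is home.
- thread_spool: Spool of dark blue thread with white ends, 40 mm in diameter, 54 mm high, standing loose on the side of the box where the stopper is not; bystander. Origin: centre of its underside.
- glue: White glue bottle with green nozzle, 63 mm in diameter, 172 mm high, loose, to the right of and behind the box; bystander. Origin: centre of its underside.
- wood_block: Oak block 45 x 110 x 40 mm, loose, to the left of the box; bystander. Origin: centre of its underside.
Not all that is in view belongs to the job. There is more than one size of the stopper; the one meant has the size given above.

How it is judged:
On the way:
1. the stopper is fully home in the bleed neck while the flap is still shut (horizontal distance between stopper_flange and neck_mouth below 0.004 m and z of stopper_flange in the frame of neck_mouth below 0.003 m and angle between stopper's own z axis and vertical below 0.08 rad and contact force between the fingers and stopper below 0.1 N and angle between the z axis of flap and the z axis of test_box, either way round below 0.06 rad), for 0.2 s.
At the end, for the whole second after the job is handed in: The gripper's fingers hold the flap still (at least 0.5 N, nothing else propping it) within 0.06 rad of the red set pointer, which has not been moved (6 mm at the tip); the stopper stands upright (0.08 rad) in the bleed neck, centred within 4 mm and its flange within 3 mm of the rim (angle between the y axis of flap and the y axis of set_pointer, either way round below 0.06 rad and angular speed of flap below 0.1 rad/s and contact force between the fingers and flap above 0.5 N and contact force between each of stopper, thread_spool, glue, wood_block and flap below 0.1 N and distance of pointer_tip from where it was at the start of the episode below 0.006 m and horizontal distance between stopper_flange and neck_mouth below 0.004 m and z of stopper_flange in the frame of neck_mouth between -0.004 and 0.003 m and angle between stopper's own z axis and vertical below 0.08 rad); the arm keeps its last pose, push and grip.
It fails at once if a bystander is shifted by more than 30 mm (distance of any of thread_spool, glue, wood_block from where it was at the start of the episode above 0.03 m).
It also fails if it takes over 51 s, if anything falls off the work surface, if the arm or the gripper's body presses on something with over 40 N, if the wrist force passes 120 N, or if a joint passes its speed limit or range.

### The arm

A 6-joint arm with a two-finger parallel gripper is mounted at the origin on a cart in front of the work surface, level with it; the furniture and walls round the work are solid. World frame = base frame: x ahead of the robot, y to its left, z up, the work surface at z = 0. Lengths are in m, angles in rad, forces in N, time in s.
With the tool pointing down it reaches from about 0.375 to 0.9 m from the base axis. Payload 3.1 kg.
Tool frame: the origin (TCP) lies between the finger pads; the fingertips stand 8 mm ahead of it and the grasp point (between the pads) lies 11 mm behind it; z points along the fingers, y is the line along which they close (so a half turn about z gives the same grasp; the last joint's range is limited). The gripper opens to 87 mm and grips with 3 to 60 N. Pads are 19 mm wide; open, the fingers measure 117 mm over their backs; the gripper's body (75 mm by 190 mm) begins 51 mm behind the grasp point.
Start: joints at [-1.337, 0.527, 1.433, -0, 1.181, -0.178], TCP at [0.25, -0.573, 0.231] pointing down, gripper open.
Joint ranges: [-3.08, 3.08], [-0.75, 2.2], [0.22, 2.44], [-1.43, 4.57], [0, 2.65], [-2.85, 2.85]. Speed limits (rad/s): [2.79, 2.79, 3.14, 3.14, 3.14, 3.14].

### API

Orientations are given as a unit quaternion [x, y, z, w].
In Python, from rig import robot, vision, job gives the robot as it stands.
- The arm moves only by the shell command python3 -m handwheel 'ROWS' [OPENING] [FORCE]. ROWS is JSON, a list of rows, each a list of 4 numbers: the shift along the tool's x, y, z as a fraction of full scale, then the turn about the tool's z as a fraction of full scale. A call has 1 to 20 rows; each row is the pose to reach, as a shift and turn from the pose commanded when the call began, along the tool's axes at that moment, turning the shorter way round; what a row does not reach only later rows make up. Full scale, the value 1, is 300 mm for a shift and 2 pi rad for a turn. A row lasts 1/12 s, in which the tool goes at most 41.7 mm and 7.16 degrees, less where a joint would pass 70% of its speed; a pose out of reach is approached as far as the arm can. A call with a number of a shift or a turn outside -1 to 1 is refused whole. A call with a gripper value outside its range is refused whole. OPENING is the opening in per cent of the stroke, from 0 (shut) to 100 (fully open), set as the call begins (- or left out, the last holds). The fingers move at their own pace and stop on an object; FORCE is the grip in N (left out, the last holds). Time passes only in rows, so rows that repeat a pose let the fingers close. It gives the time, the measured TCP pose, the force, the opening and the grip force at its end, in the units of the state.
- robot.get_obs(): the state, without advancing time (a new reading comes with each control period).
- vision.camera(name): name is "side" or "top"; returns a dict with "frame" (384x512x3 uint8, red, green, blue), "K" (3x3 intrinsics, pixels), "k1" (the pictures are not rectified: a ray, as slopes to the right and down, at radius r is drawn at 1 + k1 r^2 times it, then the intrinsics apply), "cam_to_world" (4x4, takes a point from camera to world coordinates). Camera axes: x right, y down, z forward; pixel columns grow to the right and rows downward; lengths in m; the calibration is good to about 2 mm. A picture is of the moment at which its call begins. There is no depth.
- job.hand_in(): hands the job in; it is judged then, once.
Trained networks look in the newest picture that a camera, given by its name, has taken for a name from the list of things; names that differ only in an ending like _2 or _b are one class to them, and where a whole thing is asked for, a point or a joint stands for the part that bears it (a point fixed in the world has none). Each returns a list of dicts, best first, with "conf" (0 to 1); they miss things now and then, are a little off and sometimes report something else, mostly with a low value. They report only what shows in the picture. A call takes as long as a camera call. They do not tell look-alikes from the thing itself.
- vision.look_for(camera, label): "point" ([row, column] in pixels, amid what is visible of it).
- vision.outline_of(camera, label): "mask" (384x512 bool, what is visible of it) and "point" ([row, column] in pixels, amid what is visible of it).
The state is a dict: "time": time; "q": joint angles; "joint_velocities": joint speeds; "joint_torque": joint torques, N m; "position": TCP position; "tool_rot": TCP orientation; "ft_force": force on the tool from outside, world axes, zero at the start; "moment": the same for the moment, N m; "grip_width": finger opening in m; "grip_force": force on a finger pad.
Only numpy, scipy, OpenCV 4.12 (cv2) and the standard library are available. Lean on these libraries where they do the work, as an engineer would, in place of code of your own. Each camera call takes 0.05 s, during which the arm holds its last target. There are 200 camera calls.

## Working session

There is one attempt and no reset: what is moved stays moved. The work goes in short steps, Python scripts to look and compute and a shell command to move; the robot and the scene stay as the last step left them, time stands still between calls to the robot, and variables do not carry over. Pictures are saved under pics/ and viewed, at most 10 in all, crops included, and the job is handed in when it is done.

```bash
mkdir -p pics
cat > h.py <<'E'
import numpy as np, cv2
from rig import robot, vision, job
def cam(n):
    return vision.camera(n)
def ray(c,rc):
    K=c["K"];k=c["k1"]
    d=np.array([(rc[1]-K[0][2])/K[0][0],(rc[0]-K[1][2])/K[1][1]])
    u=d.copy()
    for _ in range(20): u=d/(1+k*(u@u))
    T=np.array(c["cam_to_world"])
    v=T[:3,:3]@np.array([u[0],u[1],1]); return T[:3,3],v/np.linalg.norm(v)
def atz(c,rc,z):
    o,v=ray(c,rc); return o+v*(z-o[2])/v[2]
def tri(c1,p1,c2,p2):
    o1,v1=ray(c1,p1);o2,v2=ray(c2,p2)
    s=np.linalg.lstsq(np.c_[v1,-v2],o2-o1,rcond=None)[0]
    a=o1+s[0]*v1;b=o2+s[1]*v2
    return (a+b)/2,np.linalg.norm(a-b)
def proj(c,p):
    T=np.linalg.inv(np.array(c["cam_to_world"]));q=T[:3,:3]@np.asarray(p)+T[:3,3]
    u=q[:2]/q[2];u=u*(1+c["k1"]*(u@u));K=c["K"]
    return np.array([u[1]*K[1][1]+K[1][2],u[0]*K[0][0]+K[0][2]])
def save(c,f): cv2.imwrite("pics/"+f,cv2.cvtColor(c["frame"],cv2.COLOR_RGB2BGR))
E
python3 - <<'E'
from h import *
np.set_printoptions(precision=3,suppress=True)
o=robot.get_obs();print(o["time"],o["position"],o["tool_rot"],o["ft_force"])
C={n:cam(n) for n in("top","side")}
for n,c in C.items():
    save(c,n+"0.png");print(n,c["K"],c["k1"],np.array(c["cam_to_world"]))
    for l in["test_box","neck_mouth","flap","flap_handle","set_pointer","pointer_tip","stopper","stopper_flange","thread_spool","glue","wood_block"]:
        print(l,[(np.round(d["point"]),round(d["conf"],2)) for d in vision.look_for(n,l)[:4]])
print(robot.get_obs()["time"])
E
```

```text
0.0 [ 0.25  -0.572  0.23 ] [ 0.979  0.204 -0.    -0.001] [ 0.54  -0.342 -0.268]
top [[468.429   0.    260.92 ]
 [  0.    468.429 183.596]
 [  0.      0.      1.   ]] 0.05471161367151076 [[-0.314 -0.898  0.309  0.04 ]
 [-0.949  0.3   -0.092  0.142]
 [-0.01  -0.322 -0.947  1.771]
 [ 0.     0.     0.     1.   ]]
test_box [(array([194., 255.]), 0.58)]
neck_mouth [(array([194., 257.]), 0.93)]
flap [(array([191., 245.]), 0.79)]
flap_handle [(array([190., 242.]), 0.87), (array([192., 255.]), 0.72), (array([154., 239.]), 0.65)]
set_pointer [(array([146., 253.]), 0.47)]
pointer_tip [(array([153., 242.]), 0.61)]
stopper []
stopper_flange []
thread_spool [(array([190., 243.]), 0.54)]
glue [(array([136., 322.]), 0.62)]
wood_block [(array([196., 164.]), 0.92)]
side [[411.748   0.    261.153]
 [  0.    411.748 196.074]
 [  0.      0.      1.   ]] 0.03848072884596407 [[ 0.969 -0.112  0.219  0.28 ]
 [-0.245 -0.509  0.825 -1.167]
 [ 0.019 -0.853 -0.521  0.799]
 [ 0.     0.     0.     1.   ]]
test_box [(array([206., 260.]), 0.84)]
neck_mouth [(array([208., 258.]), 0.61)]
flap [(array([184., 260.]), 0.58)]
flap_handle [(array([184., 260.]), 0.61), (array([154., 290.]), 0.43)]
set_pointer [(array([153., 293.]), 0.42)]
pointer_tip []
stopper [(array([261., 249.]), 0.72), (array([310., 253.]), 0.51)]
stopper_flange [(array([262., 247.]), 0.62)]
thread_spool [(array([207., 259.]), 0.5)]
glue [(array([249., 329.]), 0.57)]
wood_block []
1.2
```

View both.

Run:
```python
import cv2
for n,(r0,r1,c0,c1) in {"top":(90,290,130,400),"side":(90,350,110,400)}.items():
    i=cv2.imread(f"pics/{n}0.png")[r0:r1,c0:c1];s=min(800/i.shape[1],600/i.shape[0]);print(s)
    cv2.imwrite(f"pics/{n}0c.png",cv2.resize(i,None,fx=s,fy=s,interpolation=cv2.INTER_CUBIC))
```

```text
2.962962962962963
2.3076923076923075
```

View pics/top0c.png

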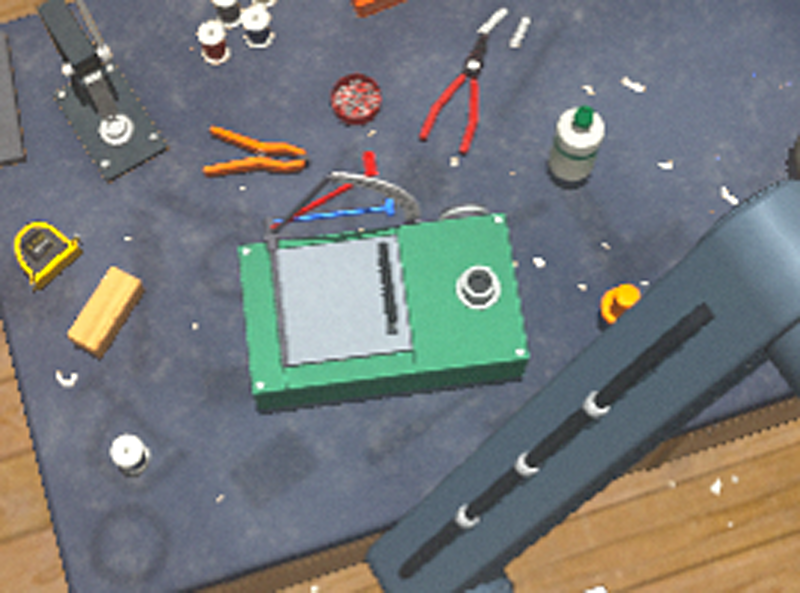

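View pics/side0c.png

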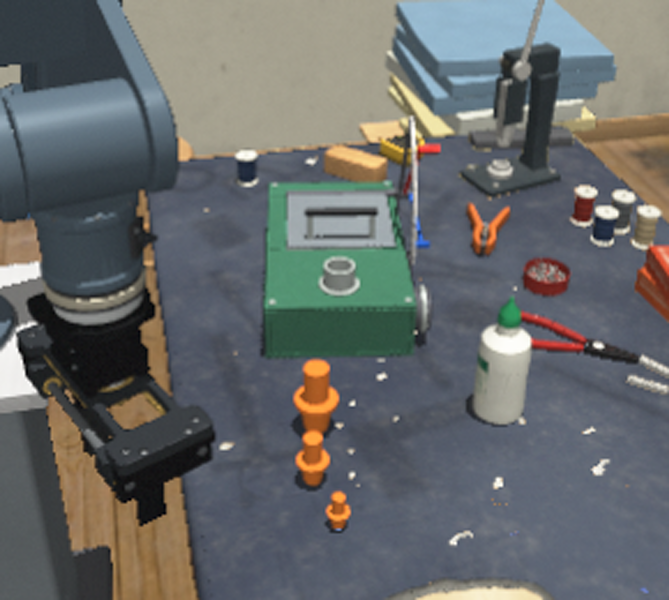

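```bash
cat > m.py <<'E'
from h import *
np.set_printoptions(precision=4,suppress=True)
t=cam("top");s=cam("side")
T=lambda x,y:(90+y/2.963,130+x/2.963)
S=lambda x,y:(90+y/2.3077,110+x/2.3077)
E
python3 - <<'E'
from m import *
print("neck",tri(t,T(479,283),s,S(340,266)), atz(t,T(479,281),.116),atz(s,S(340,266),.116))
print("hA",tri(t,T(383,244),s,S(377,211)),"hB",tri(t,T(392,332),s,S(306,211)))
for n,p in dict(lb=(239,246),rb=(508,214),rf=(527,357),lf=(257,386)).items(): print(n,atz(t,T(*p),.084))
for n,p in dict(lb=(388,182),rb=(412,300),rf=(266,310),lf=(270,184)).items(): print(n,atz(s,S(*p),.084))
print("stoppers")
for n,f,fl,fr,top in (("big",(316,432),(294,398),(338,398),(316,362)),("med",(313,485),(296,459),(330,459),(313,434)),("small",(338,526),(326,511),(351,511),(338,494))):
    b=atz(s,S(*f),0); 
    o,v=ray(s,S(*f)); D=np.linalg.norm(b-o)
    a,bb=[atz(s,S(*q),.03) for q in(fl,fr)]
    print(n,b,"flange w",np.linalg.norm(a-bb),"spot height",[z for z in np.arange(.02,.14,.002) if proj(s,[b[0],b[1],z])[0]>=S(*top)[0]][-1])
print("glue foot",atz(t,T(572,175),0),atz(s,S(499,415),0))
print("tip",tri(t,T(371,164),s,S(430,149)))
E
```

```text
neck (array([ 0.5413, -0.1258,  0.1087]), np.float64(0.006136298795954439)) [ 0.5384 -0.1252  0.116 ] [ 0.5418 -0.1355  0.116 ]
hA (array([ 0.6213, -0.0252,  0.1289]), np.float64(0.004000297811928916)) hB (array([ 0.516 , -0.0002,  0.1253]), np.float64(0.017319093968320626))
lb [0.6915 0.1481 0.084 ]
rb [ 0.6229 -0.1969  0.084 ]
rf [ 0.4339 -0.1539  0.084 ]
lf [0.5054 0.1791 0.084 ]
lb [0.6898 0.141  0.084 ]
rb [ 0.6272 -0.1885  0.084 ]
rf [ 0.4356 -0.1688  0.084 ]
lf [0.5021 0.1741 0.084 ]
stoppers
big [ 0.469  -0.3173  0.    ] flange w 0.05391151715740929 spot height 0.10599999999999993
med [ 0.4469 -0.4017  0.    ] flange w 0.03843173386883199 spot height 0.07599999999999996
small [ 0.4605 -0.4665  0.    ] flange w 0.02654623485299616 spot height 0.04799999999999997
glue foot [ 0.6781 -0.3168  0.    ] [ 0.6987 -0.3383  0.    ]
tip (array([ 0.6912, -0.0342,  0.224 ]), np.float64(0.005651991769834309))
```

Run:
```python
import cv2,numpy as np
a=cv2.imread("pics/top0.png");b=cv2.imread("pics/side0.png")
z=lambda i,r,c,w,h,s:cv2.resize(i[r:r+h,c:c+w],None,fx=s,fy=s,interpolation=cv2.INTER_CUBIC)
A=z(a,140,210,100,75,4);N=z(a,172,275,50,37.5.__int__(),8)
B=z(b,140,220,100,75,4);M=z(b,190,232,50,37,8)
f=lambda i:cv2.resize(i,(400,300))
cv2.imwrite("pics/mont.png",np.vstack([np.hstack([f(A),f(N)]),np.hstack([f(B),f(M)])]))
```

```text
(no output)
```

View pics/mont.png

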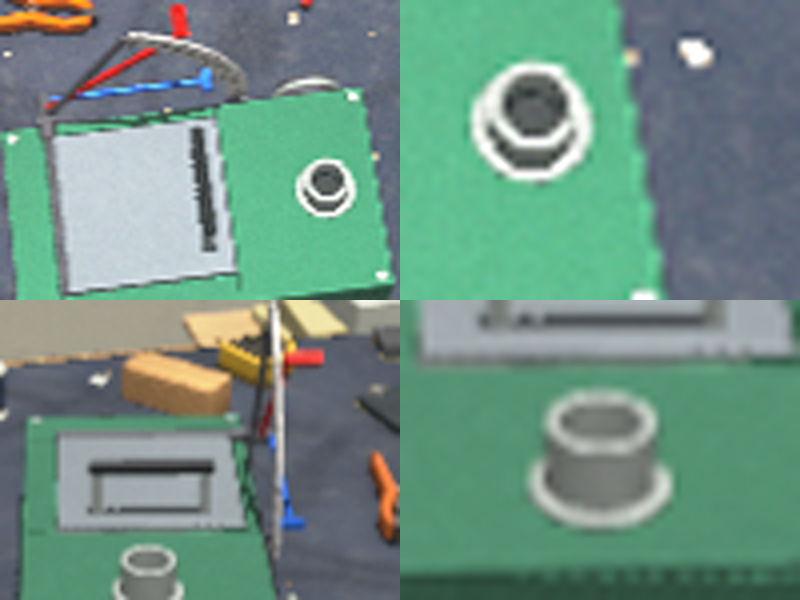

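```bash
python3 -m handwheel '[[0,0,-0.3,0],[0.5,0,-0.6,0],[1,-0.7,-0.6,0],[1,-0.7,-0.6,0],[1,-0.7,-0.6,0],[1,-0.7,-0.6,0],[1,-0.7,-0.6,0],[1,-0.7,-0.6,0],[1,-0.7,-0.6,0],[1,-0.7,-0.6,0],[1,-0.7,-0.6,0],[1,-0.7,-0.6,0]]'
```

```text
time: 2.3
position: [0.4433, -0.2563, 0.4131]
tool_rot: [0.978, 0.207, 0.002, 0.001]
ft_force: [0.1, 0.0, 0.5]
grip_width: 0.0874
grip_force: 0.0
```

Run:
```python
from m import *
save(t,"top1.png");save(s,"side1.png")
n=tri(t,(184.5,292.1),s,(205.2,257.1));print("neck",n,atz(t,(184.5,292.1),.116),atz(s,(205.2,257.1),.116))
print("hA",tri(t,(171.75,259),s,(181.5,273)),"hB",tri(t,(202.5,262.5),s,(182,242.5)))
print("tip",tri(t,(145.2,255),s,(154.2,296.5)))
for i,c,n in((0,t,"top"),(1,s,"side")):
    for l in["stopper","stopper_flange"]:
        for d in vision.outline_of(n,l)[:4]:
            m=d["mask"];r,cc=np.where(m);print(n,l,round(d["conf"],2),d["point"],"rows",r.min(),r.max(),"cols",cc.min(),cc.max(),m.sum(), atz(c,d["point"],.03))
a=cv2.imread("pics/top1.png")[150:250,300:433];b=cv2.imread("pics/side1.png")[235:335,200:333]
f=lambda i:cv2.resize(i,(600,450)) 
cv2.imwrite("pics/m1.png",np.hstack([cv2.resize(a,(400,300)),cv2.resize(b,(400,300))]))
```

```text
neck (array([ 0.5418, -0.1281,  0.1111]), np.float64(0.0022971330460926187)) [ 0.5391 -0.1272  0.116 ] [ 0.5412 -0.135   0.116 ]
hA (array([ 0.6219, -0.0248,  0.129 ]), np.float64(0.00039188762603396447)) hB (array([ 0.5151, -0.0006,  0.1233]), np.float64(0.01819328214662706))
tip (array([ 0.6918, -0.0336,  0.2249]), np.float64(0.005933460572830981))
side stopper 0.57 [261.6, 245.7] rows 246 277 cols 238 256 416 [ 0.4724 -0.2859  0.03  ]
side stopper 0.53 [308.7, 253.2] rows 303 318 cols 252 261 102 [ 0.4527 -0.4625  0.03  ]
side stopper 0.48 [288.6, 247.2] rows 277 300 cols 239 252 239 [ 0.4533 -0.3914  0.03  ]
side stopper_flange 0.61 [262.7, 245.6] rows 247 277 cols 238 256 405 [ 0.4711 -0.2904  0.03  ]
side stopper_flange 0.54 [289.2, 244.2] rows 277 299 cols 239 252 225 [ 0.4452 -0.3918  0.03  ]
side stopper_flange 0.18 [208.4, 260.6] rows 142 246 cols 225 300 5095 [ 0.5809 -0.0272  0.03  ]
```

View pics/m1.png

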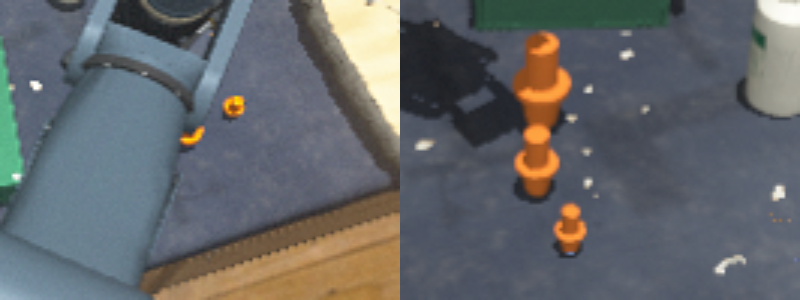

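```bash
python3 -m handwheel '[[-0.17,0.43,0.3,-0.147],[-0.17,0.43,0.6,-0.147],[-0.17,0.43,0.81,-0.147],[-0.17,0.43,0.81,-0.147],[-0.17,0.43,0.81,-0.147],[-0.17,0.43,0.81,-0.147],[-0.17,0.43,0.81,-0.147],[-0.17,0.43,0.81,-0.147],[-0.17,0.43,0.81,-0.147],[-0.17,0.43,0.81,-0.147]]'
python3 - <<'E'
from m import *
save(t,"top2.png");save(s,"side2.png")
print("small",tri(t,(185.6,377.1),s,(311,256.8)))
o=robot.get_obs();print(o["q"],o["position"])
p=o["position"];print("tip proj",proj(s,p+np.array([0,0,-.008])))
for p in([.449,-.398,.064],[.449,-.398,.026],[.449,-.398,0]):print(proj(s,p),proj(t,p))
b=cv2.imread("pics/side2.png")[190:340,180:330]
cv2.imwrite("pics/m2.png",cv2.resize(b,(600,600),interpolation=cv2.INTER_CUBIC))
E
```

```text
time: 3.43
position: [0.4451, -0.3998, 0.1667]
tool_rot: [0.786, 0.618, 0.0, -0.001]
ft_force: [0.9, 0.8, 0.5]
grip_width: 0.0873
grip_force: 0.0
small (array([ 0.4614, -0.4585,  0.015 ]), np.float64(0.003452380219913297))
[-0.9171  0.5672  1.5611  0.0001  1.0112 -0.6798] [ 0.4461 -0.3997  0.1686]
tip proj [251.7544 245.1023]
[280.8261 246.1253] [188.7721 366.3291]
[291.7632 246.1189] [191.8122 364.3437]
[299.0255 246.1142] [193.824  363.0303]
```

View pics/m2.png

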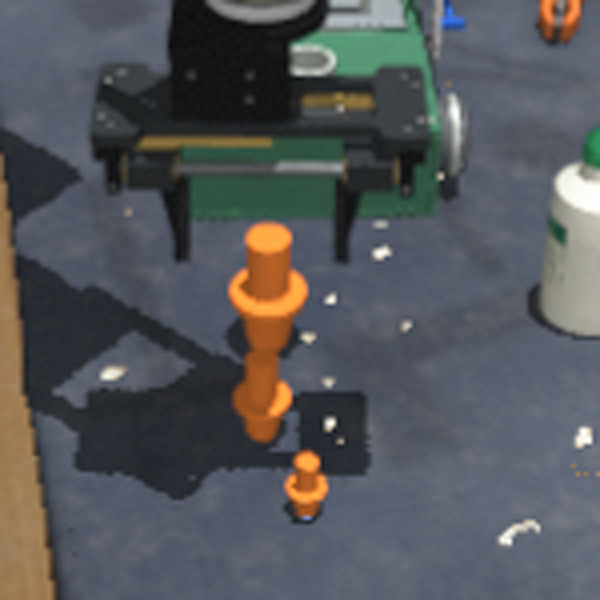

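```bash
python3 -m handwheel '[[0.01,0,0.12,0],[0.01,0,0.24,0],[0.01,0,0.34,0],[0.01,0,0.42,0],[0.01,0,0.42,0],[0.01,0,0.42,0]]' && python3 -m handwheel '[[0,0,0,0],[0,0,0,0],[0,0,0,0],[0,0,0,0],[0,0,0,0],[0,0,0,0],[0,0,0,0],[0,0,0,0]]' 0 15
```

```text
time: 4.03
position: [0.4468, -0.3957, 0.042]
tool_rot: [0.785, 0.619, 0.0, -0.0]
ft_force: [-0.3, -0.9, -0.2]
grip_width: 0.0868
grip_force: 0.0
time: 4.7
position: [0.4466, -0.3959, 0.0416]
tool_rot: [0.785, 0.619, 0.0, 0.0]
ft_force: [-0.8, -0.3, 0.3]
grip_width: 0.0413
grip_force: 0.0
```

```bash
python3 -m handwheel '[[0,0,0,0],[0,0,0,0],[0,0,0,0],[0,0,0,0],[0,0,0,0],[0,0,0,0]]' && python3 -m handwheel '[[0,0,-0.1,0],[0,0,-0.2,0],[0,0,-0.3,0],[0,0,-0.4,0],[0,0,-0.5,0],[0,0,-0.57,0],[0,0,-0.57,0]]'
python3 - <<'E'
from m import *
save(t,"top3.png");save(s,"side3.png")
o=robot.get_obs();p=o["position"];print(p,o["grip_width"])
print("expected foot/flange/top", [proj(s,p+np.array([0,0,d])) for d in(-.042,-.016,.022)])
b=s["frame"][180:330,180:330,::-1];a=t["frame"][150:250,250:350,::-1]
cv2.imwrite("pics/m3.png",np.hstack([cv2.resize(b,(450,450),interpolation=cv2.INTER_CUBIC),cv2.resize(a,(350,450),interpolation=cv2.INTER_CUBIC)]))
E
```

```text
time: 5.2
position: [0.4466, -0.3959, 0.0414]
tool_rot: [0.785, 0.619, -0.0, -0.0]
ft_force: [0.1, 0.9, -1.0]
grip_width: 0.0213
grip_force: 15.0
time: 5.78
position: [0.4486, -0.3982, 0.2177]
tool_rot: [0.785, 0.619, -0.0, 0.005]
ft_force: [-0.4, -0.3, -0.8]
grip_width: 0.0214
grip_force: 15.0
[ 0.4467 -0.3959  0.2129] 0.021363648626832914
expected foot/flange/top [array([247.3979, 245.0071]), array([238.8222, 244.9943]), array([225.8639, 244.9739])]
```

View pics/m3.png

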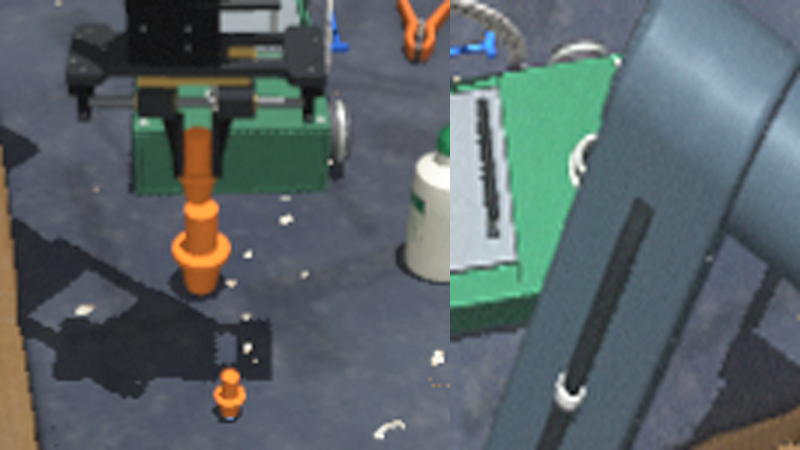

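```bash
python3 -m handwheel '[[0.12,0.01,0,0.243],[0.25,0.025,0,0.243],[0.38,0.04,0,0.243],[0.5,0.05,0,0.243],[0.6,0.06,0,0.243],[0.7,0.07,0,0.243],[0.8,0.08,0,0.243],[0.88,0.09,0,0.243],[0.93,0.096,0,0.243],[0.93,0.096,0.05,0.243],[0.93,0.096,0.117,0.243],[0.93,0.096,0.117,0.243],[0.93,0.096,0.117,0.243],[0.93,0.096,0.117,0.243],[0.93,0.096,0.117,0.243]]'
python3 - <<'E'
from m import *
save(t,"top4.png");save(s,"side4.png")
o=robot.get_obs();p=o["position"];print(p,o["tool_rot"],o["q"])
print("expected foot/flange/top", [proj(s,p+np.array([0,0,d])) for d in(-.0414,-.0154,.0226)])
b=s["frame"][160:235,210:310,::-1];a=t["frame"][140:240,200:333,::-1]
cv2.imwrite("pics/m4.png",np.hstack([cv2.resize(b,(600,450),interpolation=cv2.INTER_CUBIC)]))
E
```

```text
time: 7.13
position: [0.5386, -0.1308, 0.1756]
tool_rot: [0.995, -0.095, -0.002, -0.001]
ft_force: [0.5, 0.0, -0.2]
grip_width: 0.0215
grip_force: 15.0
[ 0.5392 -0.1311  0.1765] [ 0.9955 -0.0951 -0.0009 -0.0003] [-0.44    0.5053  1.6632  0.      0.975   1.3214]
expected foot/flange/top [array([199.3337, 256.2456]), array([192.0207, 256.3554]), array([181.0405, 256.52  ])]
```

View pics/m4.png

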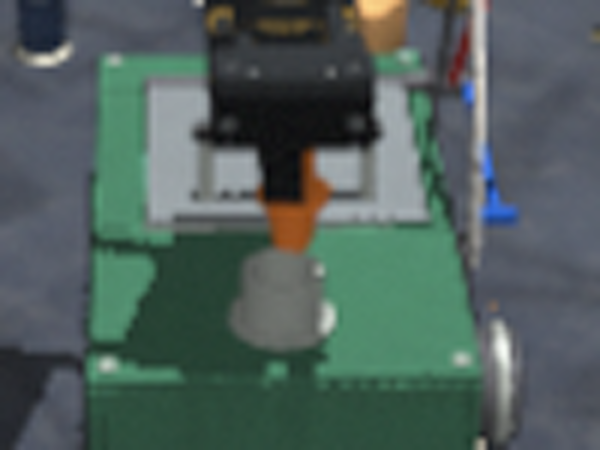

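```bash
python3 -m handwheel '[[-0.015,0,0.0,0],[-0.015,0,0.03,0],[-0.015,0,0.05,0],[-0.015,0,0.07,0],[-0.015,0,0.088,0],[-0.015,0,0.088,0],[-0.015,0,0.088,0]]'
python3 - <<'E'
from m import *
save(t,"top5.png");save(s,"side5.png")
o=robot.get_obs();p=o["position"];print(p,o["ft_force"],o["moment"])
b=s["frame"][160:235,210:310,::-1]
cv2.imwrite("pics/m5.png",cv2.resize(b,(600,450),interpolation=cv2.INTER_CUBIC))
E
```

```text
time: 7.82
position: [0.5351, -0.1304, 0.1505]
tool_rot: [0.995, -0.096, -0.001, -0.0]
ft_force: [-0.3, -0.1, -0.7]
grip_width: 0.0216
grip_force: 15.0
[ 0.5355 -0.1306  0.1511] [ 0.0332 -0.1272 -1.5362] [ 0.0378 -0.0414 -0.0531]
```

View pics/m5.png

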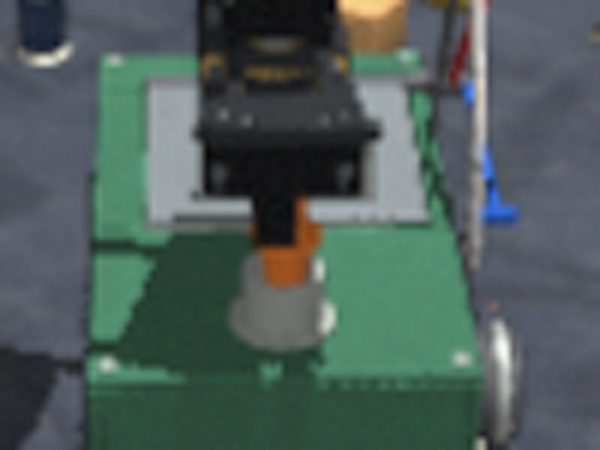

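```bash
python3 -m handwheel '[[0,0,0.02,0],[0,0,0.035,0],[0,0,0.05,0],[0,0,0.05,0]]'; python3 -m handwheel '[[0,0,0.008,0],[0,0,0.014,0],[0,0,0.014,0]]'
```

```text
time: 8.25
position: [0.5348, -0.1295, 0.135]
tool_rot: [0.995, -0.096, -0.001, -0.001]
ft_force: [1.0, 3.0, -1.7]
grip_width: 0.0215
grip_force: 15.0
time: 8.5
position: [0.535, -0.1291, 0.1317]
tool_rot: [0.995, -0.096, -0.0, -0.001]
ft_force: [0.8, 5.0, 0.2]
grip_width: 0.0213
grip_force: 15.0
```

```bash
python3 -m handwheel '[[0,-0.006,0,0],[0,-0.006,0.003,0],[0,-0.006,0.004,0],[0,-0.006,0.004,0]]'
```

```text
time: 8.83
position: [0.5356, -0.1286, 0.1312]
tool_rot: [0.995, -0.095, 0.0, 0.0]
ft_force: [-1.7, 3.0, 4.6]
grip_width: 0.0215
grip_force: 15.0
```

```bash
python3 -m handwheel '[[0,0,0,0],[0,0,0,0],[0,0,0,0],[0,0,0,0],[0,0,0,0],[0,0,0,0],[0,0,0,0]]' 60 && python3 -m handwheel '[[0,0,-0.1,0],[0,0,-0.2,0],[0.1,0.1,-0.3,0],[0,0.3,-0.4,0],[-0.1,0.5,-0.4,0],[-0.2,0.6,-0.4,0],[-0.2,0.6,-0.4,0],[-0.2,0.6,-0.4,0],[-0.2,0.6,-0.4,0]]'
python3 - <<'E'
from m import *
save(t,"top6.png");save(s,"side6.png")
o=robot.get_obs();print(o["position"],o["q"])
b=s["frame"][130:230,210:310,::-1];a=t["frame"][140:215,220:320,::-1]
cv2.imwrite("pics/m6.png",np.hstack([cv2.resize(b,(400,400),interpolation=cv2.INTER_CUBIC),cv2.resize(a,(400,400),interpolation=cv2.INTER_CUBIC)]))
E
```

```text
time: 9.42
position: [0.5356, -0.1288, 0.1306]
tool_rot: [0.995, -0.096, -0.0, 0.0]
ft_force: [0.2, -0.5, 0.4]
grip_width: 0.051
grip_force: 0.0
time: 10.17
position: [0.4402, -0.2971, 0.2512]
tool_rot: [0.995, -0.098, 0.0, 0.001]
ft_force: [0.8, 1.0, 0.0]
grip_width: 0.0519
grip_force: 0.0
[ 0.4422 -0.2943  0.2507] [-0.7981  0.3764  1.6436  0.0007  1.1215  0.9659]
```

View pics/m6.png

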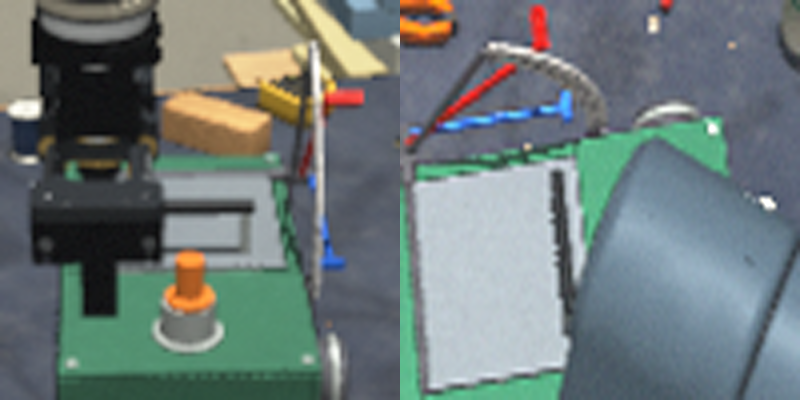

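Run:
```python
from m import *
ct=np.array([.002,-.003,0]);cs=np.array([0,.005,0])
h1=atz(t,(187.1,260.75),.132)+ct;h2=atz(s,(181.75,257.75),.132)+cs
print("handle",h1,h2)
print(atz(t,(171.75,259),.132)+ct,atz(t,(202.5,262.5),.132)+ct,atz(s,(181.5,273),.132)+cs,atz(s,(182,242.5),.132)+cs)
yw=-.195;X=np.array([np.cos(yw),np.sin(yw),0]);Y=np.array([-X[1],X[0],0])
for l,p in(("box top",[.5634,-.0057,0]+ct),("side",[.5637,-.0105,0]+cs)):
    h=(h1+h2)/2;print(l,"handle in box",(h-p)@X,(h-p)@Y)
h=(h1+h2)/2;H=h+.14*Y;H[2]=.086;print("hinge",H)
for n in("top","side"):
  for l in("set_pointer","pointer_tip"):
    for d in vision.outline_of(n,l)[:3]:
        r,c=np.where(d["mask"]);print(n,l,round(d["conf"],2),d["point"],r.min(),r.max(),c.min(),c.max())
# red mask pixels
for n,c in(("top",t),("side",s)):
    f=c["frame"].astype(int);m=(f[...,0]>110)&(f[...,1]<75)&(f[...,2]<85)
    k,lab,st,ce=cv2.connectedComponentsWithStats(m.astype(np.uint8))
    print(n,[(st[i].tolist(),ce[i][::-1].round(1).tolist()) for i in range(1,k) if st[i][4]>6 ])
# predictions: for angle th, shaft midpoint/tip at varying x offsets
for dx in(.10,.115,.13):
  for th in(.6,.7,.8):
    tip=H+dx*X-.2*np.cos(th)*Y+[0,0,.2*np.sin(th)]; print(dx,th,"top",proj(t,tip-ct),"side",proj(s,tip-cs))
```

```text
handle [ 0.5634 -0.0147  0.132 ] [ 0.571  -0.0157  0.132 ]
[ 0.6227 -0.0274  0.132 ] [ 0.5052 -0.0022  0.132 ] [ 0.6206 -0.0247  0.132 ] [ 0.5216 -0.0067  0.132 ]
box top handle in box 0.0030084613342016625 -0.006018642007015427
side handle in box 0.0052962952843157276 -0.008828591440137947
hinge [0.5943 0.1222 0.086 ]
top set_pointer 0.45 [155.0, 242.6] 142 158 236 255
top pointer_tip 0.46 [142.7, 254.5] 140 149 252 256
side set_pointer 0.38 [154.5, 293.1] 152 172 285 300
top [([246, 82, 26, 14, 146], [87.5, 259.1]), ([272, 115, 15, 22, 51], [124.8, 278.9]), ([286, 116, 5, 26, 56], [128.9, 288.7]), ([203, 135, 8, 4, 9], [136.7, 206.4]), ([220, 141, 9, 1, 9], [141.0, 224.0]), ([253, 141, 4, 9, 29], [145.0, 254.3]), ([199, 146, 33, 3, 40], [146.8, 214.8]), ([481, 147, 7, 4, 15], [148.8, 483.7]), ([229, 152, 20, 11, 44], [156.9, 238.9]), ([493, 153, 5, 3, 7], [154.3, 495.0]), ([500, 157, 9, 6, 23], [159.1, 502.9]), ([497, 162, 4, 4, 12], [163.2, 498.5])]
side [([291, 154, 9, 4, 16], [155.0, 294.4]), ([325, 183, 6, 7, 9], [185.8, 327.4]), ([321, 195, 4, 5, 8], [197.1, 322.1]), ([386, 198, 33, 33, 421], [218.7, 404.6]), ([340, 203, 4, 3, 7], [203.9, 341.6]), ([336, 226, 28, 16, 133], [235.2, 350.6]), ([248, 270, 5, 8, 11], [273.3, 250.5])]
0.1 0.6 top [153.4727 263.7998] side [166.9909 288.7328]
0.1 0.7 top [152.175  260.4368] side [160.7672 288.5884]
0.1 0.8 top [151.0443 256.5915] side [154.7184 288.371 ]
0.115 0.6 top [149.6779 263.2804] side [166.9548 293.4404]
0.115 0.7 top [148.349  259.9219] side [160.7346 293.2893]
0.115 0.8 top [147.1886 256.0831] side [154.6893 293.0582]
0.13 0.6 top [145.9038 262.7638] side [166.9185 298.1432]
0.13 0.7 top [144.5439 259.41  ] side [160.7018 297.9853]
0.13 0.8 top [143.3542 255.5775] side [154.6599 297.7405]
```

```bash
python3 -m handwheel '[[0.03,-0.13,0,0],[0.06,-0.26,0,0],[0.09,-0.39,0,0],[0.12,-0.52,0,0],[0.15,-0.65,0,0],[0.18,-0.78,0,0],[0.21,-0.9,0,0],[0.23,-0.994,0,0],[0.23,-0.994,0,0],[0.23,-0.994,0,0],[0.23,-0.994,0,0]]' && python3 -m handwheel '[[0,0,0.13,0],[0,0,0.25,0],[0,0,0.33,0],[0,0,0.33,0],[0,0,0.33,0]]'
python3 - <<'E'
from m import *
save(t,"top7.png");save(s,"side7.png")
o=robot.get_obs();print(o["position"],o["ft_force"])
b=s["frame"][140:215,210:310,::-1]
cv2.imwrite("pics/m7.png",cv2.resize(b,(600,450),interpolation=cv2.INTER_CUBIC))
E
```

```text
time: 11.48
position: [0.5667, -0.014, 0.2504]
tool_rot: [0.995, -0.095, -0.0, 0.0]
ft_force: [-0.1, 0.0, -0.7]
grip_width: 0.0523
grip_force: 0.0
time: 11.9
position: [0.566, -0.0154, 0.1508]
tool_rot: [0.995, -0.096, -0.002, -0.0]
ft_force: [0.5, 0.1, 1.4]
grip_width: 0.0524
grip_force: 0.0
[ 0.5682 -0.0155  0.1532] [-0.449   0.3713  0.5079]
```

View pics/m7.png

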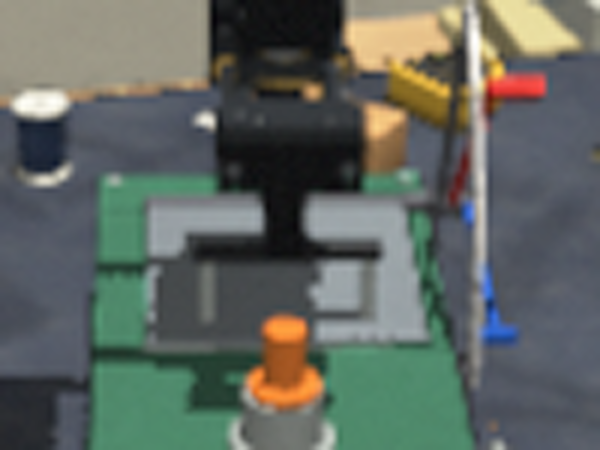

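```bash
python3 -m handwheel '[[0,0,0.05,0],[0,0,0.08,0],[0,0,0.1,0],[0,0,0.1,0],[0,0,0.1,0]]' && python3 -m handwheel '[[0,0,0,0],[0,0,0,0],[0,0,0,0],[0,0,0,0],[0,0,0,0],[0,0,0,0],[0,0,0,0],[0,0,0,0],[0,0,0,0],[0,0,0,0]]' 0 20
```

```text
time: 12.42
position: [0.5671, -0.0144, 0.1221]
tool_rot: [0.995, -0.096, 0.0, 0.0]
ft_force: [0.8, 0.7, -0.3]
grip_width: 0.0523
grip_force: 0.0
time: 13.25
position: [0.5668, -0.0152, 0.1217]
tool_rot: [0.995, -0.095, -0.0, 0.001]
ft_force: [-1.9, -4.1, 0.4]
grip_width: 0.0114
grip_force: 20.0
```

```bash
python3 -m handwheel '[[0,-0.008,-0.023,0],[0,-0.018,-0.046,0],[0,-0.028,-0.068,0],[0,-0.04,-0.09,0],[0,-0.052,-0.111,0],[0,-0.066,-0.131,0],[0,-0.066,-0.131,0]]'
```

```text
time: 13.83
position: [0.5705, 0.0039, 0.1619]
tool_rot: [0.995, -0.095, -0.0, 0.002]
ft_force: [-2.4, -7.4, -0.1]
grip_width: 0.0113
grip_force: 20.0
```

```bash
python3 -m handwheel '[[0,-0.009,-0.02,0],[0,-0.025,-0.039,0],[0,-0.04,-0.057,0],[0,-0.057,-0.074,0],[0,-0.075,-0.09,0],[0,-0.094,-0.106,0],[0,-0.114,-0.12,0],[0,-0.135,-0.134,0],[0,-0.156,-0.146,0],[0,-0.156,-0.146,0],[0,-0.156,-0.146,0]]'
python3 - <<'E'
from m import *
save(t,"top8.png");save(s,"side8.png")
ct=np.array([.002,-.003,0]);cs=np.array([0,.005,0])
for n,c in(("top",t),("side",s)):
    f=c["frame"].astype(int);R,G,B=f[...,0],f[...,1],f[...,2]
    for nm,m in(("red",(R>110)&(G<75)&(B<85)),("blue",(B>130)&(R<90)&(B-G>50))):
        m[:, :200]=0;m[:,320:]=0;m[:100]=0;m[230:]=0
        k,lab,st,ce=cv2.connectedComponentsWithStats(m.astype(np.uint8),connectivity=8)
        print(n,nm,[(st[i].tolist(),ce[i][::-1].round(1).tolist()) for i in range(1,k) if st[i][4]>3])
H=np.array([.5943,.1222,.086]);yw=-.195;X=np.array([np.cos(yw),np.sin(yw),0]);Y=np.array([-X[1],X[0],0])
for r,dx in((.161,.11),(.161,.125),(.2,.118)):
  for th in(.65,.75,.85):
    p=H+dx*X-r*np.cos(th)*Y+[0,0,r*np.sin(th)]; print(r,dx,th,"top",proj(t,p-ct),"side",proj(s,p-cs))
E
```

```text
time: 14.75
position: [0.5795, 0.0498, 0.2069]
tool_rot: [0.996, -0.095, 0.0, 0.002]
ft_force: [-3.3, -7.8, 7.6]
grip_width: 0.0112
grip_force: 20.0
top red [([272, 115, 15, 22, 58], [124.6, 278.9]), ([286, 116, 5, 25, 57], [129.2, 288.7]), ([242, 126, 4, 3, 6], [126.7, 243.5]), ([205, 136, 4, 2, 5], [136.6, 206.4]), ([210, 138, 5, 3, 5], [138.8, 212.0]), ([200, 146, 15, 3, 19], [147.1, 207.7]), ([290, 184, 5, 3, 11], [185.2, 291.8])]
top blue []
side red [([291, 153, 9, 4, 21], [154.4, 295.0]), ([316, 196, 2, 3, 4], [197.0, 316.5])]
side blue [([291, 161, 6, 3, 17], [162.1, 293.6])]
0.161 0.11 0.65 top [153.7845 253.458 ] side [165.9783 290.2815]
0.161 0.11 0.75 top [152.8276 250.539 ] side [161.1687 290.1368]
0.161 0.11 0.85 top [152.0128 247.2657] side [156.5199 289.9341]
0.161 0.125 0.65 top [150.0258 252.972 ] side [165.9437 294.8484]
0.161 0.125 0.75 top [149.045  250.0575] side [161.1368 294.6959]
0.161 0.125 0.85 top [148.2078 246.7901] side [156.4906 294.4802]
0.2 0.118 0.65 top [148.2403 261.5503] side [163.8161 294.3077]
0.2 0.118 0.75 top [146.9872 257.9488] side [157.6733 294.1142]
0.2 0.118 0.85 top [145.9126 253.8837] side [151.7486 293.8411]
```

```bash
python3 -m handwheel '[[0,-0.008,-0.007,0],[0,-0.016,-0.014,0],[0,-0.025,-0.02,0],[0,-0.025,-0.02,0],[0,-0.025,-0.02,0],[0,-0.025,-0.02,0]]'
cat > q.py <<'E'
from m import *
cs=np.array([0,.005,0])
H=np.array([.5943,.1222,.086]);yw=-.195;X=np.array([np.cos(yw),np.sin(yw),0]);Y=np.array([-X[1],X[0],0])
from scipy.optimize import brentq
def ang(row,r,dx,d):
    return brentq(lambda th:proj(s,H+d-cs+dx*X-r*np.cos(th)*Y+[0,0,r*np.sin(th)])[0]-row,.3,1.3)
f=s["frame"].astype(float);R,G,B=f[...,0],f[...,1],f[...,2]
def cen(w):
    w=np.clip(w,0,None);w[w<40]=0;m=np.zeros_like(w);m[145:175,290:302]=1;w=w*m;r,c=np.indices(w.shape);return (w*r).sum()/w.sum(),(w*c).sum()/w.sum(),w.sum()
a=cen(R-np.maximum(G,B));b=cen(B-np.maximum(R,G));print(a,b)
for d in([0,0,0],[0,.004,0],[0,0,.004]):
    d=np.array(d);p,n=ang(a[0],.2,.118,d),ang(b[0],.161,.118,d);print(p,n,p-n)
E
python3 q.py
```

```text
time: 15.35
position: [0.5811, 0.0578, 0.2117]
tool_rot: [0.995, -0.095, 0.0, 0.001]
ft_force: [-2.7, -5.7, 3.9]
grip_width: 0.011
grip_force: 20.0
(np.float64(153.8089057148008), np.float64(295.3409049936903), np.float64(5547.0)) (np.float64(159.18246753246754), np.float64(293.4733766233766), np.float64(1540.0))
0.8147150919786583 0.7918746012713275 0.02284049070733085
0.8056824826906374 0.7805064748449384 0.025176007845698956
0.7954419804547276 0.7683990525891038 0.02704292786562379
```

```bash
python3 -m handwheel '[[0,-0.004,-0.003,0],[0,-0.009,-0.006,0],[0,-0.009,-0.006,0],[0,-0.009,-0.006,0],[0,-0.009,-0.006,0],[0,-0.009,-0.006,0],[0,-0.009,-0.006,0],[0,-0.009,-0.006,0]]'
python3 q.py; python3 q.py
python3 - <<'E'
from m import *
# stopper check & needle/pointer colours near shaft
f=s["frame"].astype(int);m=(f[...,0]>150)&(f[...,1]>60)&(f[...,1]<150)&(f[...,2]<70);m[:180]=0;m[225:]=0;m[:,240:]&=True;m[:,:240]=0;m[:,275:]=0
r,c=np.where(m);print("stopper px",m.sum(),r.min(),r.max(),c.min(),c.max())
p=np.array([.5415,-.130,.116])-[0,.005,0];print([proj(s,p+[0,0,d]) for d in(0,.038)])
print(robot.get_obs()["joint_velocities"])
E
```

```text
time: 16.12
position: [0.5816, 0.0605, 0.2132]
tool_rot: [0.995, -0.095, 0.0, 0.001]
ft_force: [-1.1, -5.2, 2.9]
grip_width: 0.0111
grip_force: 20.0
(np.float64(153.80007384160976), np.float64(295.3902529075134), np.float64(5417.0)) (np.float64(158.25578135949544), np.float64(293.55571128241064), np.float64(1427.0))
0.81486507167933 0.81181925320393 0.003045818475399975
0.8058322700845897 0.8004134274659701 0.005418842618619579
0.7955905315414158 0.7881382499153317 0.007452281626084134
(np.float64(153.7392348918869), np.float64(295.3991868416189), np.float64(5411.0)) (np.float64(158.25299506694856), np.float64(293.5574348132488), np.float64(1419.0))
0.8158985004121749 0.8118794743256917 0.004019026086483191
0.8068643653333571 0.8004735249082584 0.006390840425098743
0.7966140972739564 0.7881978292824343 0.008416267991522064
stopper px 80 194 207 252 261
[array([205.1848, 257.2049]), array([194.5982, 257.3806])]
[-0.0008  0.0006  0.001  -0.0011  0.0001  0.0005]
```

```bash
python3 -c "
from rig import job
print(job.hand_in())"
```

```text
the job is handed in; nothing more can be done
None
```

I handed the job in with the stopper seated in the neck and the flap still held in the gripper; by the side camera it is within about 0.01 rad of the red pointer. The hand-in returned no verdict.

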